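# Fit the slotted crumb board round the bagel post

### The job

The jar standing at the foot of the bagel post is in the way: first stand it upright in the free half of the wooden tray, beside the smaller jar. Then slide the C-shaped wooden board flat along the worktop, never lifting it or tipping it up, so that the post enters through the gap and runs all the way home to the closed end of the slot. Do not knock the other things on the worktop about.

Things in the scene. Friction and masses are not known exactly. Their poses are not given: they have to be found in the camera images.
- post: upright round steel post, 18 mm in diameter, screwed to the worktop (fixed), with a 38 mm dark wooden ball on top (ball centre 180 mm up, top at 199 mm); origin on its axis at worktop height
- board: loose C-shaped (horseshoe) board of brown wood lying flat, 155 x 160 mm, 22 mm thick, 0.3 to 0.6 kg, too broad to grip: push it by its edges. Origin on the underside, where the post's axis stands when the board is home; +x points out through the slot's mouth, z up. Slot 28 mm wide, y -14 to 14 mm, straight from its flat closed end at x = -9 mm. Straight sides at y = +-80 mm
- board_back (a point): middle of the board's back edge, at mid thickness (board frame x = -80, y = 0, z = 11 mm): the edge is straight for 60 mm either side of it, then rounded with radius 20 mm
- board_mouth (a point): middle of the slot's open mouth, at mid thickness (board frame x = 75, y = 0, z = 11 mm), level with the tips of the two arms; each arm is 66 mm wide (|y| 14 to 80 mm) and ends in a half round of radius 33 mm centred at x = 42, |y| = 47 mm, so that the mouth flares open
- jar: closed white ceramic jar with a steel lid, 56 mm in diameter, 95 mm tall, 0.15 to 0.3 kg, standing loose 85 to 120 mm from the post, on the board's side of it; origin at the centre of its underside, z up
- tray: fixed open tray of dark wood, outside 165 x 115 x 35 mm (its x, y, z), walls and floor 6 mm thick; origin at the centre of its underside. The smaller jar stands in its +x half; the free half is centred at x = -38 mm, y = 0
- jar_in_tray: smaller closed amber-glass jar with a steel lid, 54 mm in diameter, 75 mm tall, standing in the tray: leave it there; origin at the centre of its underside
- mug: white cup without handle, up to 76 mm in diameter, 90 mm tall, a loose bystander; origin at the centre of its underside
- mill: dark wooden pepper mill, 58 mm in diameter, 110 mm tall, a loose bystander; origin at the centre of its underside
- oil: green glass bottle, 64 mm in diameter, 200 mm tall, a loose bystander; origin at the centre of its underside
- vinegar: amber glass bottle with a black cap, 58 mm in diameter, 210 mm tall, a loose bystander; origin at the centre of its underside
- canister: steel can, 90 mm in diameter, 120 mm tall, a loose bystander; origin at the centre of its underside
- bowl: white bowl, 130 mm in diameter, 55 mm tall, a loose bystander; origin at the centre of its underside
- spoon: wooden spoon 200 mm long lying along its x, a loose bystander
Things that resemble listed ones, but are neither listed nor needed, are in the scene too. What is shaped like the jar but blue or red is not meant.

How it is judged:
On the way, in this order (a step that is already met when the one before it is completed fails the run):
1. the jar stands upright and released in the free half of the tray (x of jar in the frame of tray between -0.058 and -0.018 m and y of jar in the frame of tray between -0.03 and 0.03 m and height (world z) of jar below 0.012 m and angle between jar's own z axis and vertical below 0.1 rad and contact force between the fingers and jar below 0.1 N), for 0.2 s.
2. the board is home: the post stands at the closed end of the slot (horizontal distance between board and post below 0.01 m and height (world z) of board below 0.006 m), for 0.2 s.
At the end, for the whole second after the job is handed in: The jar stands upright (within 0.1 rad) on the floor of the tray in its free half, and the board lies flat on the worktop with the post at the closed end of its slot (the board's origin within 10 mm of the post's axis), both at rest and released; the smaller jar still stands in the tray (all of step 2 and x of jar in the frame of tray between -0.058 and -0.018 m and y of jar in the frame of tray between -0.03 and 0.03 m and height (world z) of jar below 0.012 m and angle between each of jar, jar_in_tray's own z axis and vertical below 0.1 rad and linear speed of each of jar, board below 0.02 m/s and angle between board's own z axis and vertical below 0.05 rad); the robot touches nothing.
It fails at once if the board is lifted or tipped up (height (world z) of board above 0.012 m or angle between board's own z axis and vertical above 0.12 rad).
It fails at once if the jar is knocked over (angle between jar's own z axis and vertical above 0.6 rad).
It fails at once if a bystander is knocked about (moved more than 30 mm) (distance of any of mug, mill, oil, vinegar, canister, bowl, spoon, jar_in_tray from where it was at the start of the episode above 0.03 m).
It also fails if it takes over 72 s, if anything falls off the work surface, if the arm or the gripper's body presses on something with over 40 N, if the wrist force passes 120 N, or if a joint passes its speed limit or range.

### The arm

A 6-joint arm with a two-finger parallel gripper is mounted at the origin on the work surface. World frame = base frame: x ahead of the robot, y to its left, z up, the work surface at z = 0. Lengths are in m, angles in rad, forces in N, time in s.
With the tool pointing down it reaches from about 0.3 to 0.95 m from the base axis. Payload 3.1 kg.
Tool frame: the origin (TCP) lies at the very end of the fingers, on their centre line; the grasp point (between the pads) lies 19 mm behind it; z points along the fingers, y is the line along which they close (so a half turn about z gives the same grasp; the last joint's range is limited). The gripper opens to 85 mm and grips with 20 to 120 N. Pads are 22 mm wide; open, the fingers measure 114 mm over their backs; the gripper's body (76 mm by 85 mm) begins 54 mm behind the grasp point. The pads swing forward as they close: fully open they stand 13 mm farther back than shut.
Start: joints at [-1.41, 0.308, 1.634, -0, 1.2, -0.07], TCP at [0.143, -0.608, 0.231] pointing down, gripper open.
Joint ranges: [-3.06, 3.06], [-0.79, 1.96], [0.05, 2.63], [-1.19, 4.34], [0.05, 2.64], [-2.94, 2.94]. Speed limits (rad/s): [2.79, 2.79, 3.14, 3.14, 3.14, 3.14].

### API

Orientations are given as a unit quaternion [x, y, z, w].
In Python, from rig import env, viewer gives the robot as it stands.
- The arm moves only by the tool jog_arm, never from a script. Its argument "rows" is a list that holds one entry, the list of rows, each a list of 6 numbers: the shift along the tool's x, y, z scaled (see below), then the turn, a rotation vector about the tool's x, y, z scaled (see below). In form: [[[tx, ty, tz, wx, wy, wz], ...]]. A call has exactly 5 rows; each row is the pose to reach, as a shift and turn from the pose commanded when the call began, along the tool's axes at that moment, turning the shorter way round; what a row does not reach only later rows make up. The controller multiplies each number of a shift by 40 cm and each number of a turn by pi rad. A row lasts 1/10 s, in which the tool goes at most 50 mm and 8.59 degrees, less where a joint would pass 70% of its speed; a pose out of reach is approached as far as the arm can. A call with a number of a shift or a turn outside -1 to 1 is refused whole. A call with a gripper value outside its range is refused whole. "fingers" is the closure, from -1 (fully open) to 1 (shut), set as the call begins (left out, the last holds). The fingers move at their own pace and stop on an object; "grip_force" is the grip in N (left out, the last holds). Time passes only in rows, so rows that repeat a pose let the fingers close, or fill a call up. It gives the time, the measured TCP pose, the force, the opening and the grip force at its end, in the units of the state.
- env.state(): the state, without advancing time (a new reading comes with each control period).
- viewer.snapshot(name): name is "scene" or "top" or "wrist"; returns the picture (480x640x3 uint8, red, green, blue); there is no depth.
- viewer.get_calibration(name): a dict with "vfov" (degrees; the focal length in pixels is half the picture's height over the tangent of half this angle, whatever the lens; pixels are square), "cx", "cy" (the principal point, pixels), "extrinsics" (4x4, takes a point from camera to world coordinates). Camera axes: x right, y up, looking along -z (the intrinsics and any distortion apply to the point x, -y, -z); pixel columns grow to the right and rows downward; lengths in m; the calibration is good to about 2 mm. A picture is of the moment at which its call begins: read the wrist's pose just before it. get_calibration takes no time and is no camera call; for the wrist camera it gives the pose at the moment of the call.
- env.job_done(): hands the job in; it is judged then, once.
The state is a dict: "t": time; "q": joint angles; "joint_velocities": joint speeds; "joint_torque": joint torques, N m; "tool_pos": TCP position; "tcp_rot": TCP orientation; "wrist_force": force on the tool from outside, world axes, zero at the start; "wrist_torque": the same for the moment, N m; "width": opening from 0.0 (shut) to 1.0 (fully open); "grasp_force": force on a finger pad.
Only numpy, scipy, OpenCV 4.12 (cv2) and the standard library are available. Lean on these libraries where they do the work, as an engineer would, in place of code of your own. Each camera call takes 0.05 s, during which the arm holds its last target. There are 200 camera calls.

## Working session

There is one attempt and no reset: what is moved stays moved. The work goes in short steps, Python scripts to look and compute and a tool call to move; the robot and the scene stay as the last step left them, time stands still between calls to the robot, and variables do not carry over. Pictures are saved under pics/ and viewed, at most 10 in all, crops included, and the job is handed in when it is done.

Besides the shell and the picture viewer there is one more tool, called by a JSON object that holds its "name" and its "arguments". jog_arm: Moves the arm, as the interface text tells. Shifts and turns lie within -1 to 1; 1 stands for 40 cm of shift or pi rad of turn. Its arguments: {"type":"object","properties":{"rows":{"type":"array"},"fingers":{"type":"number"},"grip_force":{"type":"number"}},"required":["rows"]}

```bash
mkdir -p pics; ls
python3 - <<'E'
from rig import env, viewer
import cv2, json
for n in ["top","scene"]:
    im=viewer.snapshot(n); cv2.imwrite(f"pics/{n}0.png",im[:,:,::-1])
    print(n,{k:(v.tolist() if hasattr(v,'tolist') else v) for k,v in viewer.get_calibration(n).items()})
print(env.state())
E
```

```text
pics
top {'vfov': 53.995854426164705, 'cx': 309.63497143011136, 'cy': 237.28709038890545, 'extrinsics': [[0.007128229630768414, 0.9778862850723722, -0.20901579320636554, 0.2948253782423983], [-0.9999745238265967, 0.007048996328586103, -0.0011239877805427163, 0.010180351172936877], [0.00037421932374653567, 0.2090184803267757, 0.9779116191363016, 1.0993350782064193], [0.0, 0.0, 0.0, 1.0]]}
scene {'vfov': 54.158632395965064, 'cx': 318.0522916643535, 'cy': 234.50069934458384, 'extrinsics': [[0.09149365149994154, -0.6425967217304095, 0.7607222653219358, 1.3265534115241637], [0.995797609126695, 0.06211245876737915, -0.06729906480351762, -0.07615442265960493], [-0.004004171919973168, 0.7636828501984321, 0.6455791747880613, 0.7420897497930653], [0.0, 0.0, 0.0, 1.0]]}
{'t': 0.1, 'q': array([-1.40966520e+00,  3.08928803e-01,  1.63505065e+00, -3.41537879e-05,
        1.19970547e+00, -6.97061828e-02]), 'joint_velocities': array([ 0.00195976, -0.00243256, -0.00468379,  0.00014504,  0.00025019,
        0.00067174]), 'joint_torque': array([-7.03031910e-04, -4.16408122e+01, -2.77644753e+01, -1.92287775e-04,
        4.05567553e-03,  7.93265144e-06]), 'tool_pos': array([ 0.1428357 , -0.60769595,  0.23015925]), 'tcp_rot': array([ 9.93345399e-01,  1.15168672e-01, -6.36962499e-05, -1.04431704e-03]), 'wrist_force': array([-0.23005144,  0.73974017,  0.80963143]), 'wrist_torque': array([ 0.01722855, -0.00666157,  0.04626821]), 'grasp_force': 0.0, 'width': 0.999565541256868}
```

View pics/top0.png

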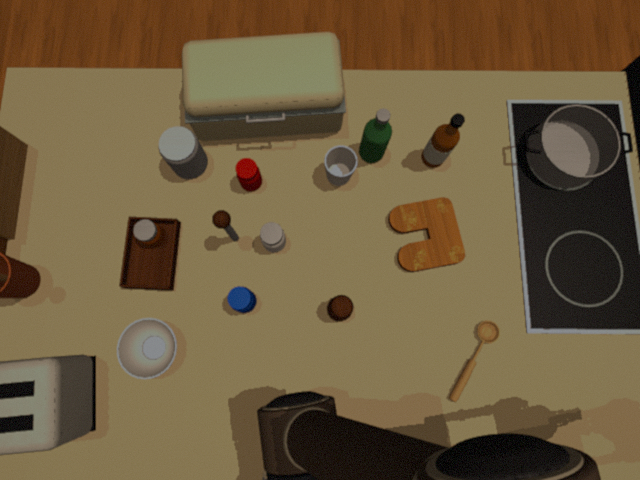

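View pics/scene0.png

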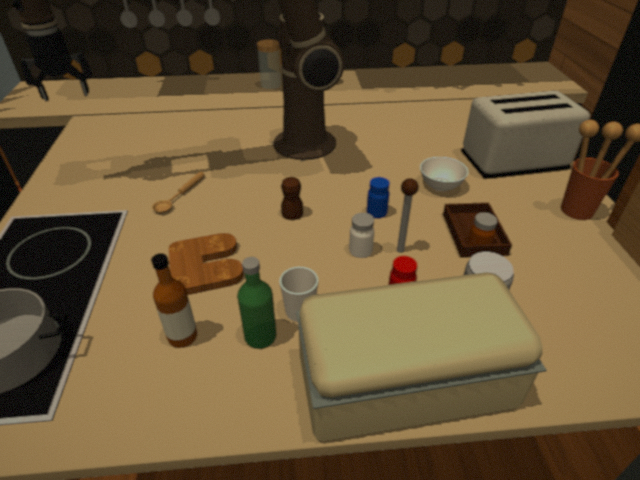

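The top view shows the post ball at (222,219), its foot near (238,240), the jar lid at (272,233), and the tray at about (151,253) with the small jar in its upper half at (145,231). The board is at about (428,235) with its mouth to the left (+y). In the scene view the jar lid is at (363,222), the post ball at (409,187) and the board at about (205,260).

```bash
cat > h.py <<'E'
import numpy as np, cv2
from rig import env, viewer
def ray(n,uv,c=None):
    c=c or viewer.get_calibration(n); E=np.array(c["extrinsics"]); f=240/np.tan(np.radians(c["vfov"])/2)
    uv=np.atleast_2d(uv).astype(float)
    d=np.c_[(uv[:,0]-c["cx"])/f,-(uv[:,1]-c["cy"])/f,-np.ones(len(uv))]@E[:3,:3].T
    return E[:3,3],d
def cast(n,uv,z,c=None):
    o,d=ray(n,uv,c); return o+d*((z-o[2])/d[:,2])[:,None]
def tri(uv1,uv2,n1="top",n2="scene"):
    o1,d1=ray(n1,uv1); o2,d2=ray(n2,uv2); d1,d2=d1[0],d2[0]
    s=np.linalg.lstsq(np.c_[d1,-d2],o2-o1,rcond=None)[0]; a=o1+s[0]*d1; b=o2+s[1]*d2
    return (a+b)/2,np.linalg.norm(a-b)
E
python3 - <<'E'
from h import *
np.set_printoptions(precision=4,suppress=True)
im=cv2.imread("pics/top0.png"); hsv=cv2.cvtColor(im,cv2.COLOR_BGR2HSV)
for p in [(440,235),(410,215),(375,240),(145,270),(222,219),(272,231),(272,243),(285,215),(340,306)]: print(p,hsv[p[1],p[0]])
print("ball",tri((222,219),(409,187)),cast("top",(222,219),.18),"foot",cast("top",(237,239.5),0),cast("scene",(402,250),0))
print("jar",cast("top",(272,231),.095),cast("scene",(363,219),.095), tri((272,231),(363,219)))
print("smalljar",cast("top",(145,231),.075),cast("scene",(486,220),.075))
big=cv2.resize(im[190:300,110:480],None,fx=2.1,fy=2.1,interpolation=cv2.INTER_CUBIC); cv2.imwrite("pics/c1.png",big)
# board
m=cv2.inRange(hsv,(5,130,110),(20,255,255)); m[:, :380]=0; m[:,480:]=0; m[:185]=0; m[285:]=0
cs=max(cv2.findContours(m,cv2.RETR_EXTERNAL,cv2.CHAIN_APPROX_NONE)[0],key=cv2.contourArea)[:,0]
P=cast("top",cs,.022)[:,:2]
r=cv2.minAreaRect(P.astype(np.float32)); print("board",r,len(cs)); print(cv2.boxPoints(r))
m=cv2.inRange(hsv,(0,80,0),(20,255,100)); m[:, :110]=0; m[:,190:]=0; m[:205]=0; m[300:]=0
cs=max(cv2.findContours(m,cv2.RETR_EXTERNAL,cv2.CHAIN_APPROX_NONE)[0],key=cv2.contourArea)[:,0]
r=cv2.minAreaRect(cast("top",cs,.035)[:,:2].astype(np.float32)); print("tray",r); print(cv2.boxPoints(r))
E
```

```text
(440, 235) [ 14 197 128]
(410, 215) [ 17 190 129]
(375, 240) [ 20  91 137]
(145, 270) [  8 185  66]
(222, 219) [ 11 209  67]
(272, 231) [ 18  43 132]
(272, 243) [ 16  40 120]
(285, 215) [ 21  99 136]
(340, 306) [ 13 255  65]
ball (array([0.5277, 0.1876, 0.1795]), np.float64(0.0006020241237679634)) [[0.5277 0.1878 0.18  ]] foot [[0.5232 0.1846 0.    ]] [[0.5274 0.1928 0.    ]]
jar [[0.523  0.0937 0.095 ]] [[0.5206 0.0955 0.095 ]] (array([0.5227, 0.0943, 0.0967]), np.float64(0.001501895259849289))
smalljar [[0.5255 0.3785 0.075 ]] [[0.5263 0.3791 0.075 ]]
board ((0.5364831686019897, -0.26219069957733154), (0.1605541706085205, 0.1542384922504425), 11.367345809936523) 288
[[ 0.4426 -0.2024]
 [ 0.473  -0.3536]
 [ 0.6304 -0.322 ]
 [ 0.6    -0.1708]]
tray ((0.48314380645751953, 0.3769253194332123), (0.12468932569026947, 0.16905757784843445), 87.83306121826172)
[[0.3963 0.3178]
 [0.5653 0.3114]
 [0.57   0.436 ]
 [0.401  0.4424]]
```

View pics/c1.png

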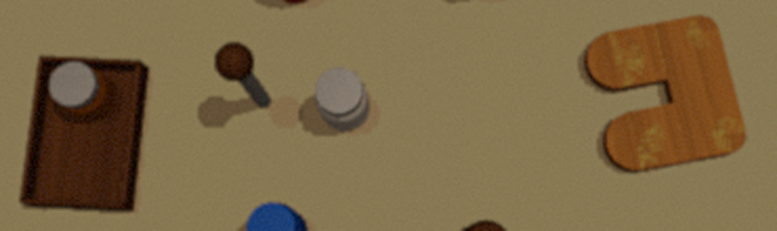

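Run:
```python
from h import *
np.set_printoptions(precision=3,suppress=True)
for k,t,s,z in [("blue",(240,298),(380,184),.095),("red",(247,167),(404,266),.095),("mug",(341,160),(300,280),.09),("mill",(340,304),(291,183),.11),("oil",(382,116),(251,265),.2),("vin",(457,121),(160,260),.21),("can",(179,142),(490,266),.12)]:
    print(k,cast("top",t,z)[0],cast("scene",s,z)[0])
print("oilbase",cast("top",[(372,156),(432,160)],0))
print("spoon",cast("top",[(487,330),(456,398)],0.01))
```

```text
blue [0.377 0.158 0.095] [0.388 0.16  0.095]
red [0.67  0.154 0.095] [0.676 0.152 0.095]
mug [ 0.691 -0.059  0.09 ] [ 0.69  -0.055  0.09 ]
mill [ 0.365 -0.053  0.11 ] [ 0.385 -0.057  0.11 ]
oil [ 0.744 -0.136  0.2  ] [ 0.755 -0.138  0.2  ]
vin [ 0.729 -0.287  0.21 ] [ 0.739 -0.287  0.21 ]
can [0.719 0.303 0.12 ] [0.717 0.305 0.12 ]
oilbase [[ 0.737 -0.142  0.   ]
 [ 0.727 -0.29   0.   ]]
spoon [[ 0.315 -0.393  0.01 ]
 [ 0.168 -0.314  0.01 ]]
```

{"name": "jog_arm", "arguments": {"rows": [[[0.1, -0.11, -0.02, 0, 0, 0.037], [0.19, -0.22, -0.04, 0, 0, 0.0735], [0.27, -0.32, -0.05, 0, 0, 0.0735], [0.35, -0.4, -0.05, 0, 0, 0.0735], [0.42, -0.47, -0.05, 0, 0, 0.0735]]], "fingers": -1, "grip_force": 30}}

```text
t: 0.6
tool_pos: [0.2621, -0.388, 0.2511]
tcp_rot: [1.0, -0.001, 0.0, -0.0]
wrist_force: [1.5, -0.2, -0.4]
width: 0.999
grasp_force: 0.0
```

{"name": "jog_arm", "arguments": {"rows": [[[0.059, -0.11, 0, 0, 0, 0], [0.118, -0.22, 0, 0, 0, 0], [0.177, -0.33, 0, 0, 0, 0], [0.236, -0.44, 0, 0, 0, 0], [0.295, -0.55, 0, 0, 0, 0]]]}}

```text
t: 1.1
tool_pos: [0.38, -0.168, 0.2511]
tcp_rot: [1.0, -0.0, 0.0, 0.0]
wrist_force: [0.8, -1.0, 1.0]
width: 1.004
grasp_force: 0.0
```

{"name": "jog_arm", "arguments": {"rows": [[[0.059, -0.11, 0, 0, 0, 0], [0.118, -0.22, 0, 0, 0, 0], [0.177, -0.33, 0, 0, 0, 0], [0.236, -0.44, 0, 0, 0, 0], [0.295, -0.55, 0, 0, 0, 0]]]}}

```text
t: 1.6
tool_pos: [0.498, 0.0521, 0.251]
tcp_rot: [1.0, 0.0, -0.0, 0.0]
wrist_force: [-0.2, -0.5, 0.3]
width: 0.996
grasp_force: 0.0
```

{"name": "jog_arm", "arguments": {"rows": [[[0.03, -0.053, 0, 0, 0, 0], [0.06, -0.106, 0, 0, 0, 0], [0.06, -0.106, 0, 0, 0, 0], [0.06, -0.106, 0, 0, 0, 0], [0.06, -0.106, 0, 0, 0, 0]]]}}

```text
t: 2.1
tool_pos: [0.521, 0.0916, 0.2508]
tcp_rot: [1.0, -0.0, -0.001, 0.0]
wrist_force: [0.6, 0.6, 0.3]
width: 0.999
grasp_force: 0.0
```

Run:
```python
from h import *
c=viewer.get_calibration("wrist"); im=viewer.snapshot("wrist"); cv2.imwrite("pics/w1.png",im[:,:,::-1])
import pickle; pickle.dump(c,open("w1.pkl","wb")); print(c, env.state()["tool_pos"],env.state()["q"])
```

```text
{'vfov': 59.05017724483483, 'cx': 317.1212297944827, 'cy': 236.3581326968432, 'extrinsics': array([[-1.56706150e-03,  9.47553346e-01,  3.19593807e-01,
         6.02187891e-01],
       [-9.99998529e-01, -1.70770014e-03,  1.59820949e-04,
         9.19576034e-02],
       [ 6.97209263e-04, -3.19593086e-01,  9.47554628e-01,
         3.93569124e-01],
       [ 0.00000000e+00,  0.00000000e+00,  0.00000000e+00,
         1.00000000e+00]])} [0.52106261 0.09142693 0.25098298] [ 9.15905180e-02  1.04599037e-01  1.83801994e+00 -3.85431155e-04
  1.19988283e+00  1.66370405e+00]
```

View pics/w1.png

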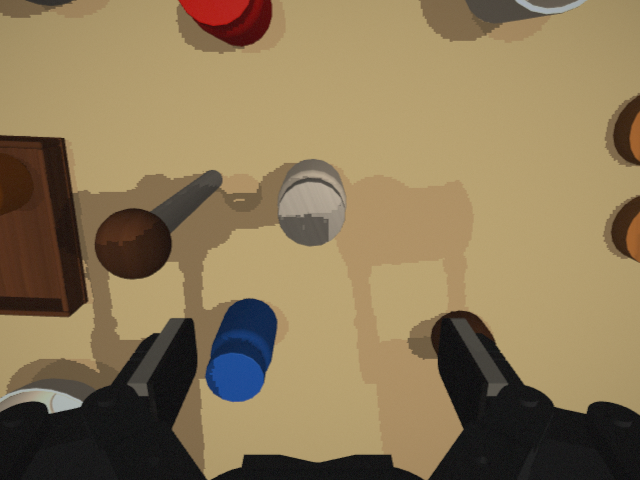

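The wrist view shows the jar lid at (311,213), the post ball at (133,243) and the foot at (212,178). The tray's right wall is at x≈75, and the blue jar is at (236,377).

Run:
```python
from h import *
import pickle; c=pickle.load(open("w1.pkl","rb"))
print("jar",cast("wrist",[(311,213),(278,211),(345,211)],.095,c),"ball",cast("wrist",(133,243),.18,c),"foot",cast("wrist",(213,177),0,c),"tray rim R",cast("wrist",[(62,139),(72,316)],.035,c))
```

```text
jar [[0.5194884  0.09634741 0.095     ]
 [0.52104092 0.12038817 0.095     ]
 [0.52095514 0.07155635 0.095     ]] ball [[0.52658532 0.19034539 0.18      ]] foot [[0.52823912 0.18923256 0.        ]] tray rim R [[0.56674715 0.30311153 0.035     ]
 [0.40157153 0.32561922 0.035     ]]
```

{"name": "jog_arm", "arguments": {"rows": [[[0, -0.011, 0.12, 0, 0, 0], [0, -0.011, 0.24, 0, 0, 0], [0, -0.011, 0.36, 0, 0, 0], [0, -0.011, 0.45, 0, 0, 0], [0, -0.011, 0.53, 0, 0, 0]]]}}

```text
t: 2.65
tool_pos: [0.5204, 0.0955, 0.0373]
tcp_rot: [1.0, -0.001, -0.001, 0.0]
wrist_force: [0.1, -1.0, 0.2]
width: 0.999
grasp_force: 0.0
```

{"name": "jog_arm", "arguments": {"rows": [[[0, 0, 0, 0, 0, 0], [0, 0, 0, 0, 0, 0], [0, 0, 0, 0, 0, 0], [0, 0, 0, 0, 0, 0], [0, 0, 0, 0, 0, 0]]], "fingers": 1}}

```text
t: 3.15
tool_pos: [0.5229, 0.0969, 0.0408]
tcp_rot: [1.0, -0.0, 0.001, -0.0]
wrist_force: [-1.0, -0.0, -2.1]
width: 0.642
grasp_force: 32.0
```

{"name": "jog_arm", "arguments": {"rows": [[[0, 0, -0.07, 0, 0, 0], [0, 0, -0.16, 0, 0, 0], [-0.03, 0, -0.25, 0, 0, 0], [-0.11, 0, -0.33, 0, 0, 0], [-0.2, 0, -0.35, 0, 0, 0]]]}}

```text
t: 3.65
tool_pos: [0.4451, 0.0973, 0.1844]
tcp_rot: [1.0, -0.0, 0.005, -0.001]
wrist_force: [-0.3, 0.5, -0.9]
width: 0.642
grasp_force: 33.1
```

{"name": "jog_arm", "arguments": {"rows": [[[-0.02, -0.07, 0, 0, 0, 0], [-0.02, -0.16, 0, 0, 0, 0], [-0.02, -0.26, 0, 0, 0, 0], [-0.02, -0.36, 0, 0, 0, 0], [-0.02, -0.46, 0, 0, 0, 0]]]}}

```text
t: 4.15
tool_pos: [0.4336, 0.2825, 0.1802]
tcp_rot: [1.0, 0.0, 0.001, -0.0]
wrist_force: [0.3, -1.0, -2.0]
width: 0.648
grasp_force: 33.1
```

{"name": "jog_arm", "arguments": {"rows": [[[0.01, -0.09, 0, 0, 0, 0], [0.02, -0.17, 0, 0, 0, 0], [0.033, -0.23, 0, 0, 0, 0], [0.033, -0.255, 0, 0, 0, 0], [0.033, -0.255, 0, 0, 0, 0]]]}}

```text
t: 4.65
tool_pos: [0.4467, 0.3837, 0.1795]
tcp_rot: [1.0, 0.001, 0.0, -0.0]
wrist_force: [0.0, -0.1, -2.4]
width: 0.644
grasp_force: 33.1
```

Run:
```python
from h import *
c=viewer.get_calibration("wrist"); im=viewer.snapshot("wrist"); t=viewer.snapshot("scene"); cv2.imwrite("pics/w2.png",np.hstack([cv2.resize(im,(400,300)),cv2.resize(t[100:340,320:640],(400,300))])[:,:,::-1])
import pickle; pickle.dump(c,open("w2.pkl","wb")); print(env.state()["tool_pos"],env.state()["q"])
```

```text
[0.44639736 0.38172748 0.17910189] [ 6.33678633e-01  2.91738671e-01  1.76785602e+00 -7.16371848e-04
  1.08349986e+00  2.20471133e+00]
```

View pics/w2.png

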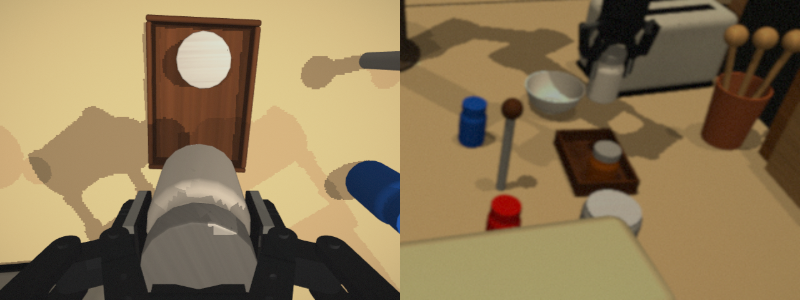

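The wrist view shows the tray's outer rim corners at (147,15), (261,20), (243,170) and (148,168) in the half-size picture, which has a scale of 1.6. The held jar overlaps the near end.

Run:
```python
from h import *
import pickle; c=pickle.load(open("w2.pkl","rb"))
k=1.6
print(cast("wrist",np.array([(147,15),(261,20),(243,170),(148,168)])*k,.035,c)); print("small",cast("wrist",np.array((204,60))*k,.081,c))
```

```text
[[0.56834215 0.43432125 0.035     ]
 [0.56397734 0.32227528 0.035     ]
 [0.4035581  0.33125748 0.035     ]
 [0.40602548 0.44300868 0.035     ]]
small [[0.52670556 0.3791012  0.081     ]]
```

{"name": "jog_arm", "arguments": {"rows": [[[0, 0, 0.09, 0, 0, 0], [0, 0, 0.18, 0, 0, 0], [0, 0, 0.25, 0, 0, 0], [0, 0, 0.3, 0, 0, 0], [0, 0, 0.325, 0, 0, 0]]]}}

```text
t: 5.25
tool_pos: [0.4453, 0.38, 0.047]
tcp_rot: [1.0, -0.001, -0.002, 0.002]
wrist_force: [-0.8, 0.2, -1.9]
width: 0.646
grasp_force: 33.1
```

{"name": "jog_arm", "arguments": {"rows": [[[0, 0, 0.004, 0, 0, 0], [0, 0, 0.007, 0, 0, 0], [0, 0, 0.01, 0, 0, 0], [0, 0, 0.01, 0, 0, 0], [0, 0, 0.01, 0, 0, 0]]]}}

```text
t: 5.75
tool_pos: [0.448, 0.3834, 0.0464]
tcp_rot: [1.0, 0.0, 0.001, -0.001]
wrist_force: [-0.4, 0.0, 0.4]
width: 0.643
grasp_force: 33.3
```

{"name": "jog_arm", "arguments": {"rows": [[[0, 0, 0, 0, 0, 0], [0, 0, 0, 0, 0, 0], [0, 0, 0, 0, 0, 0], [0, 0, 0, 0, 0, 0], [0, 0, 0, 0, 0, 0]]], "fingers": -0.7}}

```text
t: 6.25
tool_pos: [0.4469, 0.3829, 0.0452]
tcp_rot: [1.0, -0.0, -0.0, -0.0]
wrist_force: [-0.4, -0.1, -0.2]
width: 0.847
grasp_force: 0.0
```

{"name": "jog_arm", "arguments": {"rows": [[[0, 0, -0.06, 0, 0, 0], [0, 0, -0.15, 0, 0, 0], [0, 0, -0.27, 0, 0, 0], [0, 0, -0.39, 0, 0, 0], [0, 0, -0.5, 0, 0, 0]]]}}

```text
t: 6.75
tool_pos: [0.447, 0.3829, 0.2475]
tcp_rot: [1.0, -0.0, 0.0, -0.0]
wrist_force: [1.1, 0.8, -0.2]
width: 0.848
grasp_force: 0.0
```

Run:
```python
from h import *
c=viewer.get_calibration("wrist"); im=viewer.snapshot("wrist"); t=viewer.snapshot("scene"); cv2.imwrite("pics/w3.png",np.hstack([cv2.resize(im,(400,300)),cv2.resize(t[100:340,320:640],(400,300))])[:,:,::-1])
import pickle; pickle.dump(c,open("w3.pkl","wb")); print(env.state()["tool_pos"],env.state()["q"])
```

```text
[0.45111527 0.3859888  0.25409921] [6.34391742e-01 2.18355091e-01 1.69950666e+00 5.86281490e-05
 1.20770156e+00 2.20515482e+00]
```

View pics/w3.png

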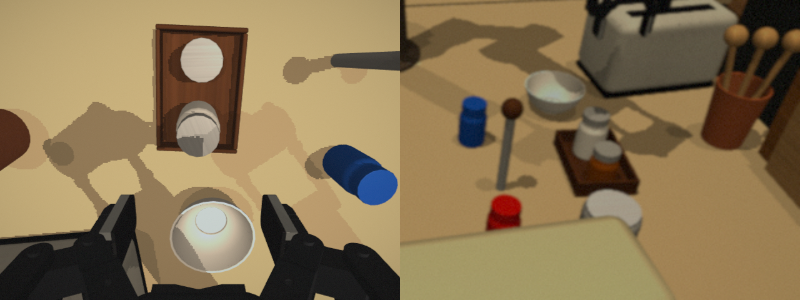

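The jar now stands upright in the tray's free half, with its lid at about (197,133) in the wrist half. The small jar at (203,60) is undisturbed. Next I go to the far side of the board.

{"name": "jog_arm", "arguments": {"rows": [[[0.014, 0.095, -0.05, 0, 0, 0], [0.028, 0.19, -0.05, 0, 0, 0], [0.042, 0.284, -0.05, 0, 0, 0], [0.056, 0.378, -0.05, 0, 0, 0], [0.07, 0.473, -0.05, 0, 0, 0]]], "fingers": -1}}

```text
t: 7.35
tool_pos: [0.4745, 0.1921, 0.2645]
tcp_rot: [1.0, 0.0, -0.0, 0.0]
wrist_force: [0.0, -0.2, -0.5]
width: 0.995
grasp_force: 0.0
```

{"name": "jog_arm", "arguments": {"rows": [[[0.014, 0.095, 0, 0, 0, 0], [0.028, 0.19, 0, 0, 0, 0], [0.042, 0.284, 0, 0, 0, 0], [0.056, 0.378, 0, 0, 0, 0], [0.07, 0.473, 0, 0, 0, 0]]]}}

```text
t: 7.85
tool_pos: [0.5025, 0.0029, 0.2645]
tcp_rot: [1.0, -0.0, -0.0, -0.0]
wrist_force: [-0.1, -0.5, 0.8]
width: 1.003
grasp_force: 0.0
```

{"name": "jog_arm", "arguments": {"rows": [[[0.014, 0.095, 0, 0, 0, 0], [0.028, 0.19, 0, 0, 0, 0], [0.042, 0.284, 0, 0, 0, 0], [0.056, 0.378, 0, 0, 0, 0], [0.07, 0.473, 0, 0, 0, 0]]]}}

```text
t: 8.35
tool_pos: [0.5305, -0.1861, 0.2643]
tcp_rot: [1.0, -0.0, -0.001, -0.0]
wrist_force: [0.3, 0.8, -0.0]
width: 0.999
grasp_force: 0.0
```

{"name": "jog_arm", "arguments": {"rows": [[[0.014, 0.095, 0, 0, 0, 0], [0.028, 0.19, 0, 0, 0, 0], [0.042, 0.284, 0, 0, 0, 0], [0.056, 0.378, 0, 0, 0, 0], [0.07, 0.473, 0, 0, 0, 0]]]}}

```text
t: 8.85
tool_pos: [0.5585, -0.3752, 0.264]
tcp_rot: [1.0, -0.0, -0.001, -0.001]
wrist_force: [0.3, 0.5, 0.0]
width: 0.998
grasp_force: 0.0
```

{"name": "jog_arm", "arguments": {"rows": [[[0, 0, 0, 0, 0, -0.047], [0, 0, 0, 0, 0, -0.094], [0, 0, 0, 0, 0, -0.141], [0, 0, 0, 0, 0, -0.188], [0, 0, 0, 0, 0, -0.235]]]}}

```text
t: 9.35
tool_pos: [0.5584, -0.3738, 0.2639]
tcp_rot: [0.932, 0.364, -0.0, -0.001]
wrist_force: [0.1, -0.2, -0.2]
width: 1.004
grasp_force: 0.0
```

{"name": "jog_arm", "arguments": {"rows": [[[0, 0, 0, 0, 0, -0.047], [0, 0, 0, 0, 0, -0.094], [0, 0, 0, 0, 0, -0.141], [0, 0, 0, 0, 0, -0.188], [0, 0, 0, 0, 0, -0.235]]]}}

```text
t: 9.85
tool_pos: [0.5585, -0.3736, 0.2639]
tcp_rot: [0.738, 0.675, -0.0, -0.001]
wrist_force: [0.2, -0.2, 0.1]
width: 0.999
grasp_force: 0.0
```

{"name": "jog_arm", "arguments": {"rows": [[[0, 0, 0, 0, 0, -0.047], [0, 0, 0, 0, 0, -0.0933], [0, 0, 0, 0, 0, -0.0933], [0, 0, 0, 0, 0, -0.0933], [0, 0, 0, 0, 0, -0.0933]]]}}

```text
t: 10.35
tool_pos: [0.5587, -0.3739, 0.2648]
tcp_rot: [0.634, 0.773, 0.0, -0.0]
wrist_force: [0.2, -0.2, -0.5]
width: 1.003
grasp_force: 0.0
```

```bash
cat > bd.py <<'E'
from h import *
np.set_printoptions(precision=4,suppress=True)
def board(n,name=None,z=.022,lo=(3,140,90)):
    c=viewer.get_calibration(n); im=viewer.snapshot(n)[:,:,::-1].copy()
    if name: cv2.imwrite(name,im)
    m=cv2.morphologyEx(cv2.inRange(cv2.cvtColor(im,cv2.COLOR_BGR2HSV),lo,(20,255,255)),cv2.MORPH_OPEN,np.ones((3,3)))
    cs=[q[:,0] for q in cv2.findContours(m,cv2.RETR_EXTERNAL,cv2.CHAIN_APPROX_NONE)[0]]
    out=[]
    for q in cs:
        P=cast(n,q,z,c)[:,:2]; r=cv2.minAreaRect(P.astype(np.float32))
        if min(r[1])>.12 and max(r[1])<.19: out.append((r,P)); print(n,r)
    return out
E
python3 - <<'E'
from bd import *
board("top"); board("wrist","pics/w4.png"); print(env.state()["tool_pos"])
E
```

```text
top ((0.5357561111450195, -0.26230481266975403), (0.16112397611141205, 0.15307116508483887), 11.373882293701172)
[ 0.5589 -0.3739  0.2651]
```

View pics/w4.png

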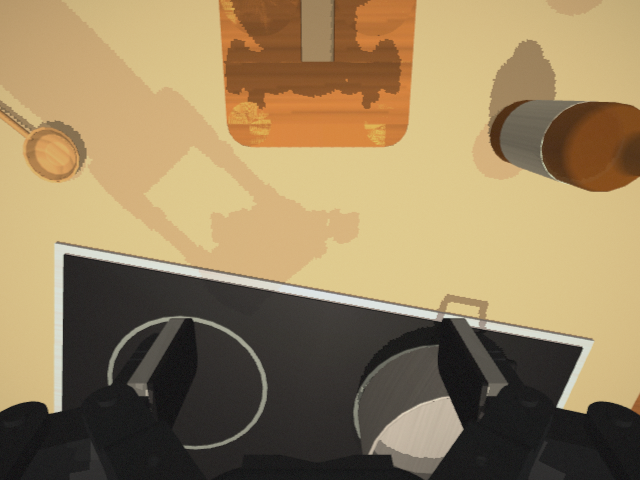

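The wrist view shows the board's back edge horizontal at row 147, from about x=228 to x=409, so the tool is square to it. The vinegar bottle and the pot handle are well clear of the fingers.

Run:
```python
from bd import *
c=viewer.get_calibration("wrist")
print(cast("wrist",[(245,147),(395,147),(228,125),(410,125)],.022,c))
print(cast("top",[(510,150),(507,155),(525,150)],[.0][0]))
```

```text
[[ 0.4872 -0.3501  0.022 ]
 [ 0.6191 -0.3238  0.022 ]
 [ 0.4697 -0.3341  0.022 ]
 [ 0.6273 -0.3027  0.022 ]]
[[ 0.7552 -0.4849  0.    ]
 [ 0.7419 -0.4764  0.    ]
 [ 0.7555 -0.5222  0.    ]]
```

{"name": "jog_arm", "arguments": {"rows": [[[0, 0, 0.12, 0, 0, 0], [0, 0, 0.24, 0, 0, 0], [0, 0, 0.36, 0, 0, 0], [0, 0, 0.47, 0, 0, 0], [0, 0, 0.56, 0, 0, 0]]]}}

```text
t: 10.95
tool_pos: [0.5578, -0.3731, 0.0383]
tcp_rot: [0.634, 0.773, -0.0, -0.001]
wrist_force: [0.4, 0.4, -0.2]
width: 1.002
grasp_force: 0.0
```

{"name": "jog_arm", "arguments": {"rows": [[[0, 0, 0.03, 0, 0, 0], [0, 0, 0.055, 0, 0, 0], [0, 0, 0.075, 0, 0, 0], [0, 0, 0.075, 0, 0, 0], [0, 0, 0.075, 0, 0, 0]]]}}

```text
t: 11.45
tool_pos: [0.5601, -0.3749, 0.0131]
tcp_rot: [0.633, 0.774, 0.0, 0.002]
wrist_force: [0.8, 0.2, 0.2]
width: 0.997
grasp_force: 0.0
```

{"name": "jog_arm", "arguments": {"rows": [[[0, 0, 0.006, 0, 0, 0], [0, 0, 0.011, 0, 0, 0], [0, 0, 0.015, 0, 0, 0], [0, 0, 0.015, 0, 0, 0], [0, 0, 0.015, 0, 0, 0]]]}}

```text
t: 11.95
tool_pos: [0.5588, -0.3739, 0.0052]
tcp_rot: [0.633, 0.774, -0.0, -0.0]
wrist_force: [-0.2, 0.0, -0.2]
width: 1.003
grasp_force: 0.0
```

{"name": "jog_arm", "arguments": {"rows": [[[0, 0, 0.005, 0, 0, 0], [0, 0, 0.009, 0, 0, 0], [0, 0, 0.012, 0, 0, 0], [0, 0, 0.012, 0, 0, 0], [0, 0, 0.012, 0, 0, 0]]]}}

```text
t: 12.45
tool_pos: [0.5588, -0.3739, 0.0003]
tcp_rot: [0.633, 0.774, 0.0, -0.0]
wrist_force: [0.2, 0.5, 0.4]
width: 0.999
grasp_force: 0.0
```

{"name": "jog_arm", "arguments": {"rows": [[[0, 0, 0.003, 0, 0, 0], [0, 0, 0.006, 0, 0, 0], [0, 0, 0.009, 0, 0, 0], [0, 0, 0.009, 0, 0, 0], [0, 0, 0.009, 0, 0, 0]]]}}

```text
t: 12.95
tool_pos: [0.5588, -0.374, -0.0032]
tcp_rot: [0.633, 0.774, 0.0, -0.0]
wrist_force: [-0.5, -0.4, 0.8]
width: 1.001
grasp_force: 0.0
```

{"name": "jog_arm", "arguments": {"rows": [[[0.02, 0, 0, 0, 0, 0], [0.04, 0, 0, 0, 0, 0], [0.06, 0, 0, 0, 0, 0], [0.07, 0, 0, 0, 0, 0], [0.08, 0, 0, 0, 0, 0]]]}}

```text
t: 13.45
tool_pos: [0.5528, -0.3426, -0.0031]
tcp_rot: [0.633, 0.774, -0.0, 0.001]
wrist_force: [0.5, -3.6, -1.3]
width: 1.008
grasp_force: 1.3
```

Run:
```python
from bd import *
c=viewer.get_calibration("wrist"); im=viewer.snapshot("wrist")[:,:,::-1]; s=viewer.snapshot("top")[:,:,::-1]
import pickle; pickle.dump(c,open("w5.pkl","wb"))
cv2.imwrite("pics/w5.png",np.hstack([cv2.resize(im,(400,300)),cv2.resize(s[120:360,270:590],(400,300))])); print(env.state()["tool_pos"],env.state()["wrist_force"])
```

```text
[ 0.5525 -0.342  -0.003 ] [-0.1063  0.8945 -0.4193]
```

View pics/w5.png

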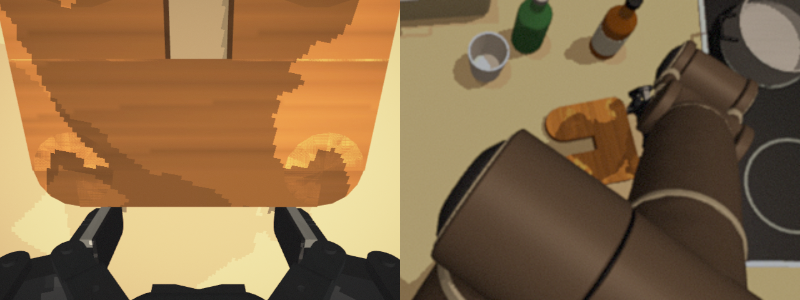

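The wrist view shows both fingertips touching the back edge at row 207 (half size). The slot's closed end is at row 59, centred on x≈199, so the board is square to the tool and the slot nearly central.

Run:
```python
from bd import *
import pickle; c=pickle.load(open("w5.pkl","rb"))
P=cast("wrist",np.array([(199,59),(90,207),(310,207),(166,59),(232,59)])*1.6,.022,c)[:,:2]
y=np.radians(101.4); R=np.array([[np.cos(y),np.sin(y)],[-np.sin(y),np.cos(y)]])
print(P); print("in tool fwd/left:",(P-[.5525,-.3425])@R.T)
```

```text
[[ 0.536  -0.262 ]
 [ 0.4959 -0.3427]
 [ 0.6053 -0.3207]
 [ 0.5223 -0.2648]
 [ 0.5496 -0.2593]]
in tool fwd/left: [[ 0.0821  0.0003]
 [ 0.011   0.0555]
 [ 0.0109 -0.056 ]
 [ 0.0822  0.0142]
 [ 0.0821 -0.0136]]
```

{"name": "jog_arm", "arguments": {"rows": [[[0.03, -0.0027, 0, 0, 0, 0.004], [0.061, -0.005, 0, 0, 0, 0.008], [0.0915, -0.007, 0, 0, 0, 0.012], [0.122, -0.0083, 0, 0, 0, 0.016], [0.153, -0.0095, 0, 0, 0, 0.02]]]}}

```text
t: 14.05
tool_pos: [0.537, -0.2828, -0.0026]
tcp_rot: [0.658, 0.753, -0.0, 0.001]
wrist_force: [1.1, -4.2, 2.9]
width: 1.004
grasp_force: 2.4
```

{"name": "jog_arm", "arguments": {"rows": [[[0.03, -0.0027, 0, 0, 0, 0.004], [0.061, -0.005, 0, 0, 0, 0.008], [0.0915, -0.007, 0, 0, 0, 0.012], [0.122, -0.0083, 0, 0, 0, 0.016], [0.153, -0.0095, 0, 0, 0, 0.02]]]}}

```text
t: 14.55
tool_pos: [0.5249, -0.2228, -0.0026]
tcp_rot: [0.681, 0.732, -0.0, 0.001]
wrist_force: [0.7, -5.2, 1.6]
width: 0.997
grasp_force: 2.7
```

```bash
cat > meas.py <<'E'
from bd import *
import pickle,sys
from scipy.spatial.transform import Rotation as Ro
c=viewer.get_calibration("wrist"); im=viewer.snapshot("wrist")[:,:,::-1]; st=env.state()
cv2.imwrite(sys.argv[1],im); pickle.dump((c,st),open(sys.argv[1]+".pkl","wb"))
X=Ro.from_quat(st["tcp_rot"]).as_matrix(); yaw=np.arctan2(X[1,0],X[0,0]); T=st["tool_pos"]
W=lambda f,r:(T+X@[f,r,0])[:2]
print("tcp",T,"yaw",np.degrees(yaw),"q",st["q"],"F",st["wrist_force"])
o=W(.091,0); v=np.array([.527,.189])-o; print("if seated: origin",o,"post fwd/right",(X[:2,:2].T@v))
E
python3 meas.py pics/w6.png
```

```text
tcp [ 0.5237 -0.2203 -0.0031] yaw 94.12821529894168 q [-0.4754  0.5283  1.8822  0.0014  0.733  -0.5484] F [ 0.9714 -3.2941  2.112 ]
if seated: origin [ 0.5172 -0.1296] post fwd/right [0.317  0.0327]
```

View pics/w6.png

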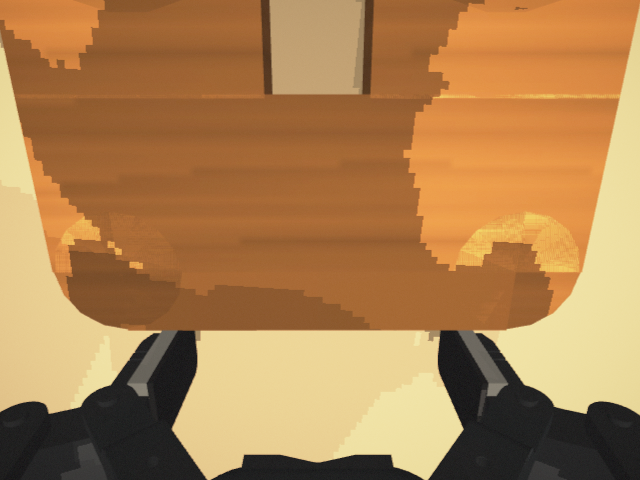

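The board is square against both fingers, with the slot centred at column 318, so it has not slipped. I continue the arc.

{"name": "jog_arm", "arguments": {"rows": [[[0.03, -0.0027, 0, 0, 0, 0.004], [0.061, -0.005, 0, 0, 0, 0.008], [0.0915, -0.007, 0, 0, 0, 0.012], [0.122, -0.0083, 0, 0, 0, 0.016], [0.153, -0.0095, 0, 0, 0, 0.02]]]}}

```text
t: 15.1
tool_pos: [0.516, -0.1621, -0.003]
tcp_rot: [0.704, 0.711, -0.0, 0.0]
wrist_force: [0.0, -5.6, 2.3]
width: 1.004
grasp_force: 2.6
```

{"name": "jog_arm", "arguments": {"rows": [[[0.03, -0.0027, 0, 0, 0, 0.004], [0.061, -0.005, 0, 0, 0, 0.008], [0.0915, -0.007, 0, 0, 0, 0.012], [0.122, -0.0083, 0, 0, 0, 0.016], [0.153, -0.0095, 0, 0, 0, 0.02]]]}}

```text
t: 15.6
tool_pos: [0.5113, -0.101, -0.0031]
tcp_rot: [0.725, 0.688, -0.001, -0.0]
wrist_force: [-0.2, -6.0, 2.0]
width: 1.004
grasp_force: 2.8
```

{"name": "jog_arm", "arguments": {"rows": [[[0.03, 0, 0, 0, 0, 0], [0.06, 0, 0, 0, 0, 0], [0.09, 0, 0, 0, 0, 0], [0.11, 0, 0, 0, 0, 0], [0.125, 0, 0, 0, 0, 0]]]}}

```text
t: 16.1
tool_pos: [0.5137, -0.0511, -0.0031]
tcp_rot: [0.725, 0.689, -0.001, -0.0]
wrist_force: [0.0, -6.1, 3.4]
width: 1.0
grasp_force: 3.2
```

```bash
python3 meas.py pics/w7.png
python3 - <<'E'
import cv2
im=cv2.imread("pics/w7.png"); h=cv2.cvtColor(im,cv2.COLOR_BGR2HSV)
from rig import viewer
t=viewer.snapshot("scene")[:,:,::-1]; cv2.imwrite("pics/w7b.png",__import__("numpy").hstack([cv2.resize(im,(400,300)),cv2.resize(t[100:340,160:480],(400,300))]))
E
```

```text
tcp [ 0.5137 -0.0503 -0.0032] yaw 87.03009007053629 q [-0.1818  0.4572  2.0054 -0.0002  0.681  -0.1298] F [ 0.1378 -2.5101  2.2102]
if seated: origin [0.5184 0.0406] post fwd/right [0.1486 0.0009]
```

View pics/w7b.png

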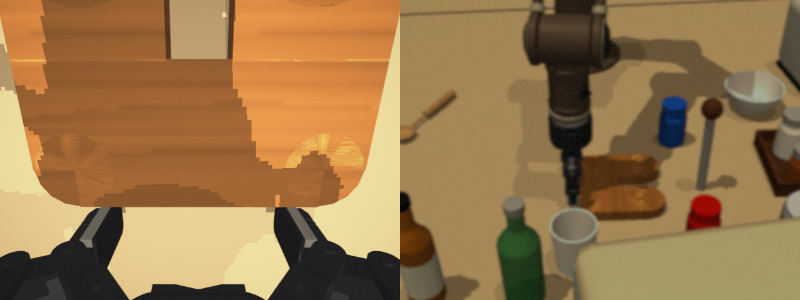

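The board is square and centred, and the scene view shows the slot lined up with the post. I go straight in.

{"name": "jog_arm", "arguments": {"rows": [[[0.03, 0.0005, 0, 0, 0, 0], [0.06, 0.001, 0, 0, 0, 0], [0.09, 0.0015, 0, 0, 0, 0], [0.12, 0.002, 0, 0, 0, 0], [0.15, 0.002, 0, 0, 0, 0]]]}}

```text
t: 16.7
tool_pos: [0.5174, 0.0083, -0.0034]
tcp_rot: [0.725, 0.688, -0.001, -0.001]
wrist_force: [-0.9, -7.1, 3.4]
width: 1.002
grasp_force: 3.1
```

{"name": "jog_arm", "arguments": {"rows": [[[0.025, 0, 0, 0, 0, 0], [0.05, 0, 0, 0, 0, 0], [0.075, 0, 0, 0, 0, 0], [0.1, 0, 0, 0, 0, 0], [0.12, 0, 0, 0, 0, 0]]]}}

```text
t: 17.2
tool_pos: [0.5197, 0.0561, -0.0034]
tcp_rot: [0.725, 0.688, -0.001, -0.001]
wrist_force: [1.1, -5.5, 3.9]
width: 0.997
grasp_force: 3.4
```

```bash
python3 meas.py pics/w8.png
```

```text
tcp [ 0.5198  0.0572 -0.0034] yaw 87.01051816762133 q [ 0.0264  0.4673  1.9889 -0.      0.6882  0.0786] F [ 0.0889 -3.6822  2.3022]
if seated: origin [0.5245 0.1481] post fwd/right [0.0409 0.0004]
```

View pics/w8.png

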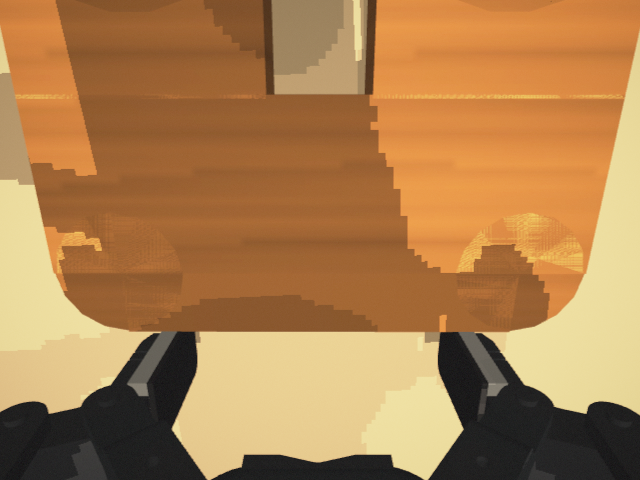

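The board is still square with no slip. I've now viewed 11 pictures, one over the limit of 10, so I'll view no more and work from numbers.

{"name": "jog_arm", "arguments": {"rows": [[[0.02, 0, 0, 0, 0, 0], [0.04, 0, 0, 0, 0, 0], [0.06, 0, 0, 0, 0, 0], [0.075, 0, 0, 0, 0, 0], [0.085, 0, 0, 0, 0, 0]]]}}

```text
t: 17.75
tool_pos: [0.5214, 0.0897, -0.0034]
tcp_rot: [0.725, 0.688, -0.002, -0.001]
wrist_force: [1.1, -7.3, 4.4]
width: 1.001
grasp_force: 3.4
```

{"name": "jog_arm", "arguments": {"rows": [[[0.003, 0, 0, 0, 0, 0], [0.006, 0, 0, 0, 0, 0], [0.009, 0, 0, 0, 0, 0], [0.012, 0, 0, 0, 0, 0], [0.012, 0, 0, 0, 0, 0]]]}}

```text
t: 18.25
tool_pos: [0.5217, 0.0942, -0.0035]
tcp_rot: [0.725, 0.688, -0.002, -0.001]
wrist_force: [0.6, -6.5, 4.0]
width: 1.002
grasp_force: 3.0
```

{"name": "jog_arm", "arguments": {"rows": [[[0.002, 0, 0, 0, 0, 0], [0.004, 0, 0, 0, 0, 0], [0.006, 0, 0, 0, 0, 0], [0.008, 0, 0, 0, 0, 0], [0.008, 0, 0, 0, 0, 0]]]}}

```text
t: 18.75
tool_pos: [0.5218, 0.0973, -0.0034]
tcp_rot: [0.725, 0.688, -0.002, -0.001]
wrist_force: [0.2, -6.5, 4.1]
width: 1.0
grasp_force: 3.2
```

{"name": "jog_arm", "arguments": {"rows": [[[0.002, 0, 0, 0, 0, 0], [0.003, 0, 0, 0, 0, 0], [0.004, 0, 0, 0, 0, 0], [0.005, 0, 0, 0, 0, 0], [0.005, 0, 0, 0, 0, 0]]]}}

```text
t: 19.25
tool_pos: [0.5218, 0.0986, -0.0034]
tcp_rot: [0.725, 0.688, -0.002, -0.0]
wrist_force: [-0.7, -8.9, 4.3]
width: 0.996
grasp_force: 4.4
```

{"name": "jog_arm", "arguments": {"rows": [[[0.001, 0, 0, 0, 0, 0], [0.002, 0, 0, 0, 0, 0], [0.003, 0, 0, 0, 0, 0], [0.004, 0, 0, 0, 0, 0], [0.004, 0, 0, 0, 0, 0]]]}}

```text
t: 19.75
tool_pos: [0.5219, 0.0987, -0.0034]
tcp_rot: [0.725, 0.689, -0.003, 0.0]
wrist_force: [-1.4, -13.9, 5.8]
width: 1.002
grasp_force: 7.2
```

Force is rising with no further motion, so the board is home. I back off and lift.

{"name": "jog_arm", "arguments": {"rows": [[[-0.01, 0, 0, 0, 0, 0], [-0.04, 0, 0, 0, 0, 0], [-0.08, 0, 0, 0, 0, 0], [-0.12, 0, 0, 0, 0, 0], [-0.15, 0, 0, 0, 0, 0]]]}}

```text
t: 20.25
tool_pos: [0.519, 0.0414, -0.0038]
tcp_rot: [0.726, 0.688, -0.001, -0.001]
wrist_force: [-0.8, -1.3, 0.5]
width: 0.998
grasp_force: 0.0
```

{"name": "jog_arm", "arguments": {"rows": [[[0, 0, -0.1, 0, 0, 0], [0, 0, -0.22, 0, 0, 0], [0, 0, -0.34, 0, 0, 0], [0, 0, -0.46, 0, 0, 0], [0, 0, -0.58, 0, 0, 0]]]}}

```text
t: 20.75
tool_pos: [0.5193, 0.0421, 0.2302]
tcp_rot: [0.725, 0.688, -0.0, -0.001]
wrist_force: [1.3, -0.5, -0.2]
width: 0.998
grasp_force: 0.0
```

{"name": "jog_arm", "arguments": {"rows": [[[-0.1, 0, -0.04, 0, 0, 0], [-0.2, 0, -0.08, 0, 0, 0], [-0.3, 0, -0.12, 0, 0, 0], [-0.4, 0, -0.16, 0, 0, 0], [-0.5, 0, -0.2, 0, 0, 0]]]}}

```text
t: 21.25
tool_pos: [0.5089, -0.1588, 0.309]
tcp_rot: [0.725, 0.688, 0.0, -0.001]
wrist_force: [0.6, -0.4, -0.8]
width: 1.003
grasp_force: 0.0
```

Run:
```python
from bd import *
import itertools
for n in ["top","scene"]:
    for r,P in board(n):
        print("box",cv2.boxPoints(r))
im=viewer.snapshot("scene")[:,:,::-1]; cv2.imwrite("pics/s9.png",im)
hsv=cv2.cvtColor(im,cv2.COLOR_BGR2HSV)
# compare bystanders: image difference against the start
d=cv2.absdiff(im,cv2.imread("pics/scene0.png")).max(2)>40
q=cv2.connectedComponentsWithStats(d.astype(np.uint8),8)
print([tuple(s) for s in q[2][1:] if s[4]>80]); print(env.state()["tool_pos"],env.state()["wrist_force"])
```

```text
top ((0.5263423919677734, 0.1855592429637909), (0.15530546009540558, 0.16167190670967102), 86.9791259765625)
box [[0.4415 0.1123]
 [0.603  0.1038]
 [0.6112 0.2588]
 [0.4497 0.2674]]
scene ((0.5271229147911072, 0.1826278567314148), (0.15643665194511414, 0.16190394759178162), 87.32168579101562)
box [[0.4426 0.1083]
 [0.6043 0.1007]
 [0.6116 0.257 ]
 [0.4499 0.2645]]
[(np.int32(284), np.int32(19), np.int32(35), np.int32(5), np.int32(86)), (np.int32(343), np.int32(21), np.int32(31), np.int32(10), np.int32(123)), (np.int32(199), np.int32(29), np.int32(42), np.int32(9), np.int32(199)), (np.int32(205), np.int32(40), np.int32(32), np.int32(7), np.int32(131)), (np.int32(269), np.int32(40), np.int32(12), np.int32(21), np.int32(144)), (np.int32(202), np.int32(52), np.int32(12), np.int32(20), np.int32(151)), (np.int32(55), np.int32(54), np.int32(28), np.int32(24), np.int32(341)), (np.int32(303), np.int32(67), np.int32(40), np.int32(24), np.int32(344)), (np.int32(215), np.int32(73), np.int32(27), np.int32(68), np.int32(1340)), (np.int32(80), np.int32(79), np.int32(9), np.int32(17), np.int32(106)), (np.int32(26), np.int32(80), np.int32(23), np.int32(22), np.int32(221)), (np.int32(290), np.int32(129), np.int32(151), np.int32(137), np.int32(4740)), (np.int32(103), np.int32(148), np.int32(185), np.int32(33), np.int32(2074)), (np.int32(324), np.int32(150), np.int32(37), np.int32(24), np.int32(491)), (np.int32(465), np.int32(192), np.int32(22), np.int32(10), np.int32(141)), (np.int32(458), np.int32(202), np.int32(29), np.int32(26), np.int32(456)), (np.int32(359), np.int32(223), np.int32(80), np.int32(52), np.int32(1991)), (np.int32(405), np.int32(222), np.int32(24), np.int32(24), np.int32(436)), (np.int32(169), np.int32(234), np.int32(76), np.int32(61), np.int32(3293)), (np.int32(350), np.int32(239), np.int32(16), np.int32(19), np.int32(171))]
[ 0.5099 -0.1597  0.3097] [-0.4863  0.3919  0.2309]
```

Both cameras put the board's origin about (0.527, 0.187), within 3 mm of the post's axis. None of the changed image regions fall on the bystanders, and the arm is clear. I'm handing in.

```bash
python3 -c "
from rig import env
print(env.job_done())"
```

```text
the job is handed in; nothing more can be done
None
```

The job is handed in, with no verdict returned: the jar stands upright in the tray's free half, and the board lies home on the post (origin within about 3 mm by both cameras) with no bystander seen to move, though I viewed 11 pictures against the limit of 10.

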